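# Dock the sensor platform and throw its latch

### The job

Push the white sensor platform fully home against the rear stop of its docking cradle, then flip the red-knobbed latch lever over so that it snaps shut and locks the platform in. Nothing needs gripping: just push with the fingertips, do not lift or tip the platform, and leave the bottle, the beaker and the carton alone.

Things in the scene. Friction and masses are not known exactly. Their poses are not given: they have to be found in the camera images.
- cradle: Grey/aluminium docking cradle, fixed to the bench. Origin: on the bench, below the deck centre of the platform when home; +x: the way the platform slides in, +y: towards the latch. Floor top 12 mm up, x -120 to 80; side rails 22 mm high, inner faces y = +-57; rear stop 55 mm high, front face x = 65. Latch bracket at x -80 to 20, y 66 to 122, 79 mm high.
- platform: Loose white platform, about 0.5 kg, slid on the cradle floor with 2 to 8 N. Origin: centre of its deck's underside, axes as the cradle's; home at cradle x = 0, starts 25 to 50 mm short (-x). Deck 130 x 110 x 12 mm; on it a clear 40 mm tube along x between white end plates (62 mm high). Yellow keeper block at its rear +y corner: the latch nose shut too early blocks it from going home.
- push_plate (a point): Point on the front (-x) face of the upright blue push plate at the platform's front end, mid-width, 42 mm above the bench, 90 mm in front (-x) of the platform's origin. Plate 60 mm wide (y), 6 mm thick, its top 60 mm above the bench. Platform home: this point is at x = -90, y = 0 in the cradle frame.
- latch_knob (a point): Centre of the red ball knob (26 mm) on the latch handle, a steel rod 11 mm thick. Lever axis: along cradle y through x = -30, y = 98, z = 58 mm (cradle frame); knob 85 mm from it. Open: knob at x = -75, z = 130; upright: x = -30, z = 143; shut: x = 15, z = 130. To shut, push it towards +x, best along its arc.
- latch (a joint): Latch lever angle, rad: 0 open (handle leans 32 deg to cradle -x), 0.559 upright, 1.117 shut (leans 32 deg to +x). Over-centre spring: 2 to 4 N at the knob to start it, less towards upright; past upright it snaps over by itself. Its steel nose with black rubber pad stands up (top 114 mm above the bench) when open and drops on the deck's +y edge, before the keeper, when shut.
- bottle: Loose blue bottle, 60 mm in diameter, 150 mm high, standing to the cradle's -y side; not to be disturbed. Origin: centre of its underside.
- beaker: Loose glass beaker, 68 mm in diameter, 80 mm high, standing beyond the latch on the cradle's +y side; not to be disturbed. Origin: centre of its underside.
- carton: Loose cardboard carton, 60 x 100 x 50 mm high, standing behind the cradle's rear stop; not to be disturbed. Origin: centre of its underside.
Not all that is in view belongs to the job. There is more than one size of the platform; the one meant has the size given above.

How it is judged:
By the outcome, as a careful person would: the job done as asked, in the order asked, and still so for the second after the job is handed in, with the robot touching nothing.
It also fails if it takes over 50 s, if anything falls off the work surface, if the arm or the gripper's body presses on something with over 40 N, if the wrist force passes 120 N, or if a joint passes its speed limit or range.

### The arm

A 7-joint arm with a two-finger parallel gripper is mounted at the origin on the work surface. World frame = base frame: x ahead of the robot, y to its left, z up, the work surface at z = 0. Lengths are in m, angles in rad, forces in N, time in s.
With the tool pointing down it reaches from about 0.4 to 0.875 m from the base axis. Payload 19.3 kg.
Tool frame: the origin (TCP) lies at the very end of the fingers, on their centre line; the grasp point (between the pads) lies 19 mm behind it; z points along the fingers, x is the direction in which the jaws open and shut, and the axes are right-handed (so a half turn about z gives the same grasp; the last joint's range is limited). The gripper opens to 85 mm and grips with 20 to 120 N. Pads are 22 mm wide; open, the fingers measure 114 mm over their backs; the gripper's body (76 mm by 85 mm) begins 54 mm behind the grasp point. The pads swing forward as they close: fully open they stand 13 mm farther back than shut.
Start: joints at [-1.388, 0.521, -0.036, 1.599, 0.021, 1.021, -0.113], TCP at [0.156, 0.605, 0.231] pointing down, gripper open.
Joint ranges: [-2.91, 2.91], [-0.3, 2.13], [-1.5, 1.42], [0.17, 2.43], [-1.26, 4.41], [0.16, 1.93], [-2.52, 2.52]. Speed limits (rad/s): [1.89, 1.89, 2.39, 2.39, 3.01, 3.01, 3.01].

### API

Orientations are given as [roll, pitch, yaw] about the fixed x, y, z axes, in that order (R = Rz(yaw) Ry(pitch) Rx(roll)).
In Python, from workcell import observe, eyes, job_done gives the robot as it stands. The module is installed in compiled form; this text tells all that it offers.
- The arm moves only by the shell command python3 -m pendant 'ROWS' [FORCE]. ROWS is JSON, a list of rows, each an object of numbers: "dx", "dy", "dz": the shift along the tool's x, y, z in mm; "ax", "ay", "az": the turn, a rotation vector about the tool's x, y, z in degrees; "claw": the finger opening in mm, from 0 to 85.4. A call has 1 to 10 rows; each row is the pose to reach, as a shift and turn from the pose commanded when the call began, along the tool's axes at that moment; what a row does not reach only later rows make up. A row lasts 1/12 s, in which the tool goes at most 41.7 mm and 7.16 degrees, less where a joint would pass 70% of its speed; a pose out of reach is approached as far as the arm can. A call with a gripper value outside its range is refused whole. The fingers move at their own pace and stop on an object; FORCE is the grip in N (left out, the last holds). Time passes only in rows, so rows that repeat a pose let the fingers close. It gives the time, the measured TCP pose, the force and the opening at its end, in the units of the state.
- observe(): the state, without advancing time (a new reading comes with each control period).
- eyes.grab_frame(name): name is "scene" or "top"; returns a dict with "image" (480x640x3 uint8, blue, green, red), "fovy" (degrees; the focal length in pixels is half the picture's height over the tangent of half this angle, whatever the lens; pixels are square), "cx", "cy" (the principal point, pixels), "view" (4x4, takes a point from world to camera coordinates). Camera axes: x right, y up, looking along -z (the intrinsics and any distortion apply to the point x, -y, -z); pixel columns grow to the right and rows downward; lengths in m; the calibration is good to about 2 mm. A picture is of the moment at which its call begins. There is no depth.
- job_done(): hands the job in, once; it reports no verdict.
The state is a dict: "clock": time; "qpos": joint angles; "qd": joint speeds; "joint_efforts": joint torques, N m; "position": TCP position; "tool_rot": TCP orientation; "force": force on the tool from outside, world axes, zero at the start; "moment": the same for the moment, N m; "grip_width": finger opening in m.
Only numpy, scipy, OpenCV 4.12 (cv2) and the standard library are available. Lean on these libraries where they do the work, as an engineer would, in place of code of your own. Each camera call takes 0.05 s, during which the arm holds its last target.

## Working session

There is one attempt and no reset: what is moved stays moved. The work goes in short steps, Python scripts to look and compute and a shell command to move; the robot and the scene stay as the last step left them, time stands still between calls to the robot, and variables do not carry over. Pictures are saved under pics/ and viewed, and the job is handed in when it is done.

```bash
mkdir -p pics
python3 - <<'E'
from workcell import observe, eyes
import cv2
for n in("scene","top"):
    f=eyes.grab_frame(n);cv2.imwrite(f"pics/{n}0.png",f["image"]);print(n,{k:v for k,v in f.items() if k!="image"})
print(observe())
E
```

```text
scene {'fovy': 50.62651679261096, 'cx': 323.81551153885374, 'cy': 236.5053184172622, 'view': array([[ 0.43054363,  0.90249704, -0.01145739, -0.26267949],
       [-0.77635048,  0.37677913,  0.50528944,  0.39983565],
       [ 0.46033913, -0.2086542 ,  0.86287387, -1.2875606 ],
       [ 0.        ,  0.        ,  0.        ,  1.        ]])}
top {'fovy': 56.15015379815236, 'cx': 324.8429111102273, 'cy': 233.41872461788492, 'view': array([[-0.01384768, -0.9998246 ,  0.01260985,  0.03112501],
       [ 0.98405898, -0.01139097,  0.17747724, -0.56495034],
       [-0.17730248,  0.01486649,  0.98404411, -0.80900146],
       [ 0.        ,  0.        ,  0.        ,  1.        ]])}
{'clock': 0.1, 'qpos': array([-1.38820887,  0.52194198, -0.03631653,  1.59993086,  0.02119932,
        1.02111881, -0.11280961]), 'qd': array([-0.00018862, -0.00327697,  0.00258886, -0.00022451,  0.00046998,
       -0.00104264, -0.00104576]), 'joint_efforts': array([ 3.48001318e-03, -9.28488564e+01,  1.98396273e+00, -3.70535910e+01,
        1.81086862e-02,  5.33273400e-03, -2.61844059e-05]), 'position': array([0.15627902, 0.60483822, 0.23079837]), 'tool_rot': array([3.14151657e+00, 1.01121377e-03, 1.31797807e+00]), 'force': array([0.76157583, 0.44176846, 0.18419455]), 'moment': array([ 0.02310167, -0.00073294,  0.06342608]), 'grip_width': 0.08572589022574446}
```

View pics/scene0.png

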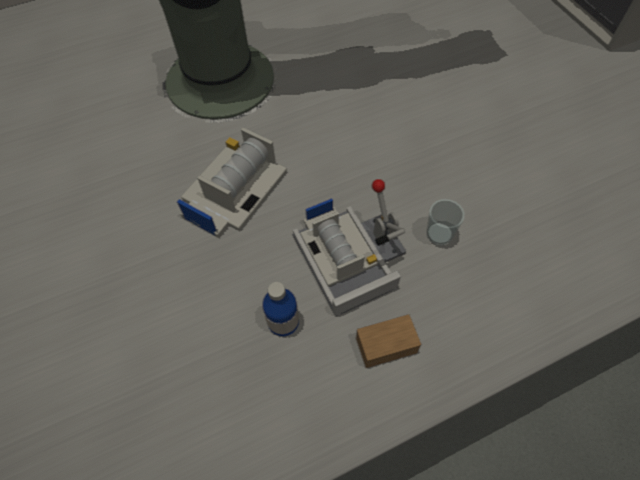

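View pics/top0.png

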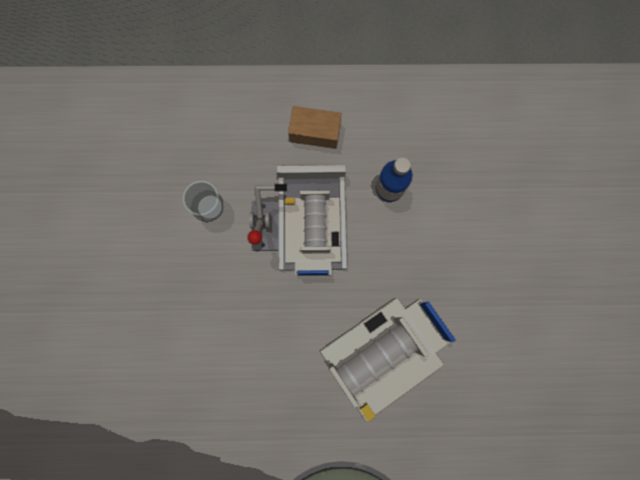

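The candidates in the top view are the platform in the cradle at (315,230) and a bigger loose one at (380,355). I expect the cradle one to be the one meant, and I'll check the sizes.

```bash
cat > h.py <<'E'
import numpy as np, cv2
from workcell import observe, eyes
def K(f):
    F=240/np.tan(np.radians(f["fovy"]/2)); return F
def ray(f,u,v):
    F=K(f);V=np.array(f["view"]);R=V[:3,:3];c=-R.T@V[:3,3]
    d=R.T@np.array([(u-f["cx"])/F,-(v-f["cy"])/F,-1]);return c,d
def onz(f,u,v,z):
    c,d=ray(f,u,v);return c+d*(z-c[2])/d[2]
def proj(f,p):
    V=np.array(f["view"]);q=V[:3,:3]@np.asarray(p)+V[:3,3];F=K(f)
    return np.array([f["cx"]+F*q[0]/-q[2],f["cy"]-F*q[1]/-q[2]])
def two(fa,ua,fb,ub):
    a,d=ray(fa,*ua);b,e=ray(fb,*ub)
    s=np.linalg.lstsq(np.c_[d,-e],b-a,rcond=None)[0]
    p,q=a+d*s[0],b+e*s[1];return (p+q)/2,np.linalg.norm(p-q)
def red(f):
    i=f["image"].astype(int);m=((i[...,2]>90)&(i[...,1]<60)&(i[...,0]<60)).astype(np.uint8)
    n,l,s,c=cv2.connectedComponentsWithStats(m);k=1+np.argmax(s[1:,4]);return c[k],s[k]
def blobs(m,mn=20):
    n,l,s,c=cv2.connectedComponentsWithStats(m.astype(np.uint8));return [(c[k].round(1),s[k]) for k in range(1,n) if s[k,4]>=mn]
E
python3 - <<'E'
from h import *
np.set_printoptions(precision=4,suppress=True)
t=eyes.grab_frame("top");s=eyes.grab_frame("scene")
cv2.imwrite("pics/c1.png",cv2.resize(t["image"][150:290,230:430],None,fx=4,fy=4,interpolation=cv2.INTER_CUBIC))
cv2.imwrite("pics/c2.png",cv2.resize(s["image"][170:320,280:480],None,fx=4,fy=4,interpolation=cv2.INTER_CUBIC))
rt,rs=red(t),red(s);print(rt,rs,two(t,rt[0],s,rs[0]))
for f in(t,s):
    i=f["image"].astype(int)
    m=(i[...,0]>i[...,2]+50)&(i[...,0]>70)
    print("blue",blobs(m))
    m=(i[...,2]>i[...,0]+70)&(i[...,1]>90)
    print("yel",blobs(m,10))
E
```

```text
(array([254.2566, 236.6579]), array([248, 230,  14,  14, 152], dtype=int32)) (array([378.1327, 184.2245]), array([372, 179,  13,  11,  98], dtype=int32)) (array([0.5459, 0.1459, 0.133 ]), np.float64(0.0012459890682229796))
blue [(array([394.9, 178.4]), array([382, 161,  30,  29, 441], dtype=int32)), (array([312.8, 271.9]), array([297, 270,  32,   4,  94], dtype=int32)), (array([439.4, 321.4]), array([425, 302,  30,  40, 207], dtype=int32))]
yel [(array([289.2, 200.5]), array([285, 198,   9,   6,  52], dtype=int32)), (array([367.3, 412.4]), array([361, 405,  14,  16, 122], dtype=int32))]
blue [(array([319. , 204.7]), array([307, 199,  25,  12,  63], dtype=int32)), (array([194. , 209.5]), array([178, 200,  33,  20, 130], dtype=int32)), (array([279.3, 307.2]), array([264, 290,  31,  29, 481], dtype=int32))]
yel [(array([231.8, 141.5]), array([227, 138,  11,   8,  55], dtype=int32)), (array([371.3, 257.9]), array([367, 255,   9,   7,  40], dtype=int32))]
```

View pics/c1.png

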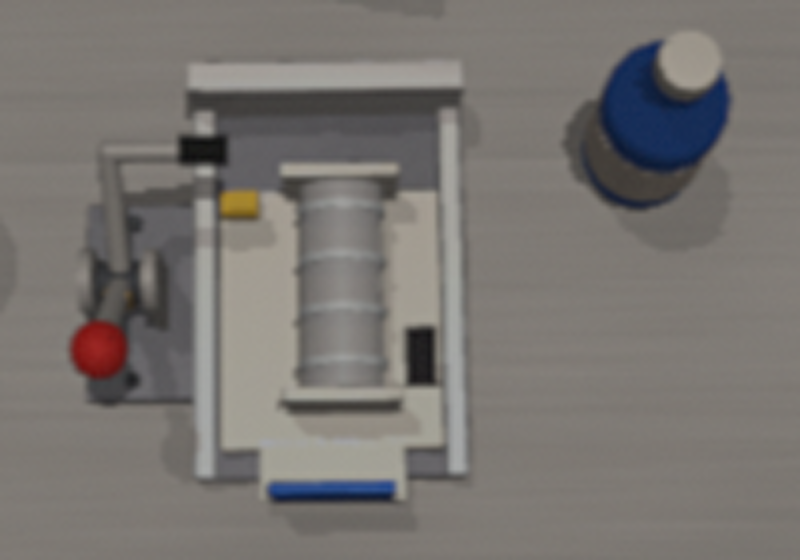

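View pics/c2.png

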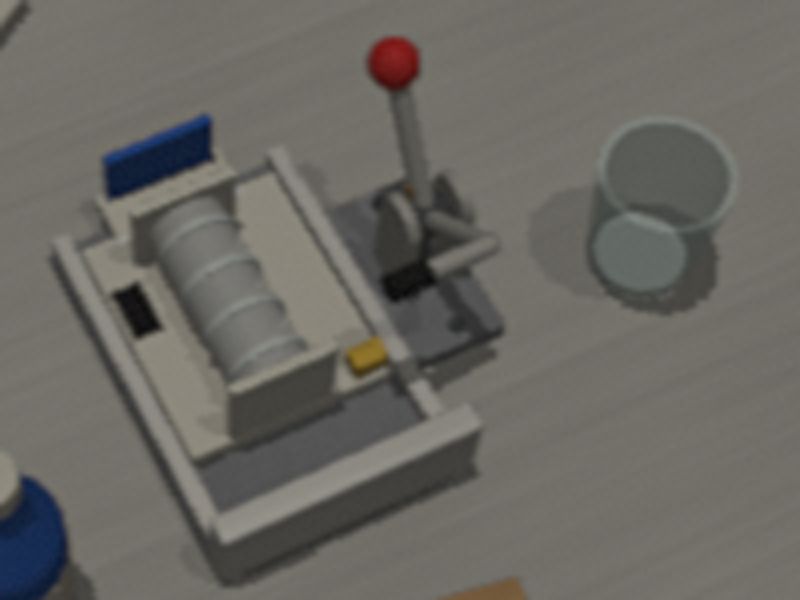

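The enlarged crops show the cradle platform with its blue plate at top-view pixel (312,272), the red knob at (254,237) and the yellow keeper at (289,200). The cradle opens towards the robot. Next I'll measure the cradle frame and the sizes.

Run:
```python
from h import *
np.set_printoptions(precision=4,suppress=True)
t=eyes.grab_frame("top");s=eyes.grab_frame("scene")
c=lambda x,y:((x-2+.5)/4+230,(y-2+.5)/4+150)
d=lambda x,y:((x-1.5)/4+280,(y-1.5)/4+170)
P=lambda n,p:print(n,p)
for n,x,y,z in[("railL in rear",214,112,.022),("railL in front",215,476,.022),("railR in rear",441,110,.022),("railR in front",450,472,.022),("stop top front L",190,90,.055),("stop top front R",462,90,.055),("deck front L",222,448,.024),("deck front R",442,446,.024),("deck rear R",436,192,.024),("plate top L",269,486,.06),("plate top R",394,484,.06),("plate bot front",330,499,.06)]:
    P(n,onz(t,*c(x,y),z))
for n,x,y,z in[("stop top front L",216,536,.055),("stop top rear R",480,432,.055),("stop topfront R",470,408,.055),("railR front in",76,238,.022),("railL front in",268,158,.022),("plate top L",104,158,.06),("plate top R",210,117,.06)]:
    P("s "+n,onz(s,*d(x,y),z))
# other platform deck corners
for u,v in[(320,351),(397,299),(442,365),(368,417)]: P("other",onz(t,u,v,.02))
for u,v in [(424,304),(453,339)]: P("other plate", onz(t,u,v,.08))
```

```text
railL in rear [0.6857 0.1061 0.022 ]
railL in front [0.5018 0.1051 0.022 ]
railR in rear [ 0.6856 -0.0085  0.022 ]
railR in front [ 0.5023 -0.0092  0.022 ]
stop top front L [0.6866 0.1151 0.055 ]
stop top front R [ 0.6853 -0.0172  0.055 ]
deck front L [0.5152 0.1016 0.024 ]
deck front R [ 0.5148 -0.0055  0.024 ]
deck rear R [ 0.6424 -0.005   0.024 ]
plate top L [0.493 0.077 0.06 ]
plate top R [0.4932 0.0189 0.06  ]
plate bot front [0.4866 0.0488 0.06  ]
s stop top front L [ 0.6966 -0.0209  0.055 ]
s stop top rear R [0.7032 0.1119 0.055 ]
s stop topfront R [0.6904 0.1138 0.055 ]
s railR front in [ 0.5065 -0.0072  0.022 ]
s railL front in [0.5057 0.1027 0.022 ]
s plate top L [0.4919 0.0169 0.06  ]
s plate top R [0.4928 0.0753 0.06  ]
other [0.3452 0.0358 0.02  ]
other [ 0.4404 -0.1141  0.02  ]
other [ 0.3162 -0.1939  0.02  ]
other [ 0.2257 -0.0514  0.02  ]
other plate [ 0.429 -0.152  0.08 ]
other plate [ 0.367  -0.2004  0.08  ]
```

The cradle platform's deck measures about 127 x 107 mm, which fits 130 x 110. The other measures about 178 x 148 mm, so the one in the cradle is the one meant. The cradle origin is about (0.621, 0.0485) with yaw near 0 (the knob agrees to within 1 mm), and the platform is about 41 mm short. First I move in high with the fingers closed, to (0.44, 0.0485).

```bash
python3 -m pendant '[{"dx":-234,"dy":207,"az":-7,"claw":0},{"dx":-234,"dy":207,"az":-14.5,"claw":0},{"dx":-234,"dy":207,"az":-14.5,"claw":0},{"dx":-234,"dy":207,"az":-14.5,"claw":0},{"dx":-234,"dy":207,"az":-14.5,"claw":0},{"dx":-234,"dy":207,"az":-14.5,"claw":0},{"dx":-234,"dy":207,"az":-14.5,"claw":0},{"dx":-234,"dy":207,"az":-14.5,"claw":0},{"dx":-234,"dy":207,"az":-14.5,"claw":0},{"dx":-234,"dy":207,"az":-14.5,"claw":0}]' 30
```

```text
schema error: expected keys dx, dy, dz, ax, ay, az, claw
```

```bash
python3 -m pendant '[{"dx":-234,"dy":207,"dz":0,"ax":0,"ay":0,"az":-7,"claw":0},{"dx":-234,"dy":207,"dz":0,"ax":0,"ay":0,"az":-14.5,"claw":0},{"dx":-234,"dy":207,"dz":0,"ax":0,"ay":0,"az":-14.5,"claw":0},{"dx":-234,"dy":207,"dz":0,"ax":0,"ay":0,"az":-14.5,"claw":0},{"dx":-234,"dy":207,"dz":0,"ax":0,"ay":0,"az":-14.5,"claw":0},{"dx":-234,"dy":207,"dz":0,"ax":0,"ay":0,"az":-14.5,"claw":0},{"dx":-234,"dy":207,"dz":0,"ax":0,"ay":0,"az":-14.5,"claw":0},{"dx":-234,"dy":207,"dz":0,"ax":0,"ay":0,"az":-14.5,"claw":0},{"dx":-234,"dy":207,"dz":0,"ax":0,"ay":0,"az":-14.5,"claw":0},{"dx":-234,"dy":207,"dz":0,"ax":0,"ay":0,"az":-14.5,"claw":0}]' 30
```

```text
clock: 1.13
position: [0.2988, 0.3262, 0.2316]
tool_rot: [3.141, -0.001, 1.569]
force: [-0.3, 1.8, -0.8]
grip_width: 0.0003
```

```bash
python3 -m pendant '[{"dx":-277,"dy":141,"dz":0,"ax":0,"ay":0,"az":0,"claw":0},{"dx":-277,"dy":141,"dz":0,"ax":0,"ay":0,"az":0,"claw":0},{"dx":-277,"dy":141,"dz":0,"ax":0,"ay":0,"az":0,"claw":0},{"dx":-277,"dy":141,"dz":0,"ax":0,"ay":0,"az":0,"claw":0},{"dx":-277,"dy":141,"dz":0,"ax":0,"ay":0,"az":0,"claw":0},{"dx":-277,"dy":141,"dz":0,"ax":0,"ay":0,"az":0,"claw":0},{"dx":-277,"dy":141,"dz":0,"ax":0,"ay":0,"az":0,"claw":0},{"dx":-277,"dy":141,"dz":0,"ax":0,"ay":0,"az":0,"claw":0},{"dx":-277,"dy":141,"dz":0,"ax":0,"ay":0,"az":0,"claw":0},{"dx":-277,"dy":141,"dz":0,"ax":0,"ay":0,"az":0,"claw":0}]'
```

```text
clock: 1.97
position: [0.4397, 0.0501, 0.2311]
tool_rot: [-3.141, 0.0, 1.57]
force: [0.2, 0.1, -0.4]
grip_width: 0.0001
```

```bash
python3 -m pendant '[{"dx":-1.5,"dy":0,"dz":195,"ax":0,"ay":0,"az":0,"claw":0},{"dx":-1.5,"dy":0,"dz":195,"ax":0,"ay":0,"az":0,"claw":0},{"dx":-1.5,"dy":0,"dz":195,"ax":0,"ay":0,"az":0,"claw":0},{"dx":-1.5,"dy":0,"dz":195,"ax":0,"ay":0,"az":0,"claw":0},{"dx":-1.5,"dy":0,"dz":195,"ax":0,"ay":0,"az":0,"claw":0},{"dx":-1.5,"dy":0,"dz":195,"ax":0,"ay":0,"az":0,"claw":0},{"dx":-1.5,"dy":10,"dz":195,"ax":0,"ay":0,"az":0,"claw":0},{"dx":-1.5,"dy":20,"dz":195,"ax":0,"ay":0,"az":0,"claw":0},{"dx":-1.5,"dy":25,"dz":195,"ax":0,"ay":0,"az":0,"claw":0},{"dx":-1.5,"dy":25,"dz":195,"ax":0,"ay":0,"az":0,"claw":0}]'
python3 - <<'E'
from h import *
o=observe();print(o["position"],o["force"])
t=eyes.grab_frame("top")
cv2.imwrite("pics/c3.png",cv2.resize(t["image"][150:320,230:430],None,fx=3.5,fy=3.5,interpolation=cv2.INTER_CUBIC))
s=eyes.grab_frame("scene")
cv2.imwrite("pics/c4.png",cv2.resize(s["image"][130:320,250:480],None,fx=3,fy=3,interpolation=cv2.INTER_CUBIC))
E
```

```text
clock: 2.8
position: [0.467, 0.0489, 0.0381]
tool_rot: [3.137, -0.001, 1.571]
force: [-0.5, 0.2, -0.6]
grip_width: 0.0
[0.4669511  0.04894066 0.03808293] [-0.46471423  0.15805506 -0.62438577]
```

View pics/c4.png

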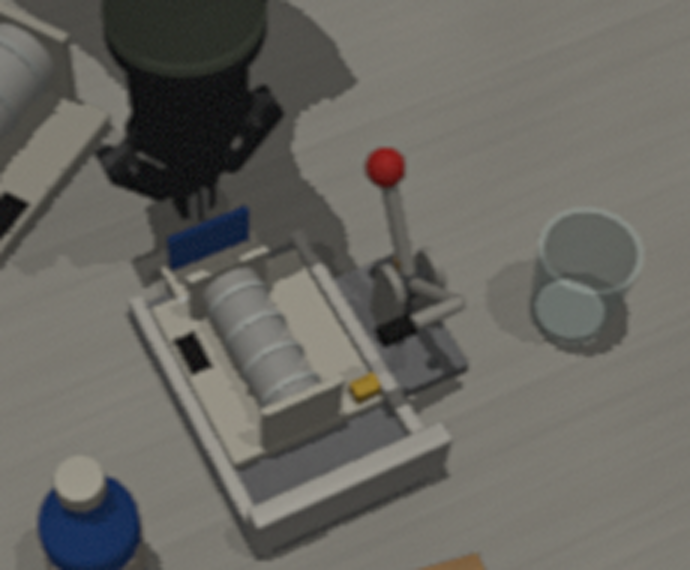

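View pics/c3.png

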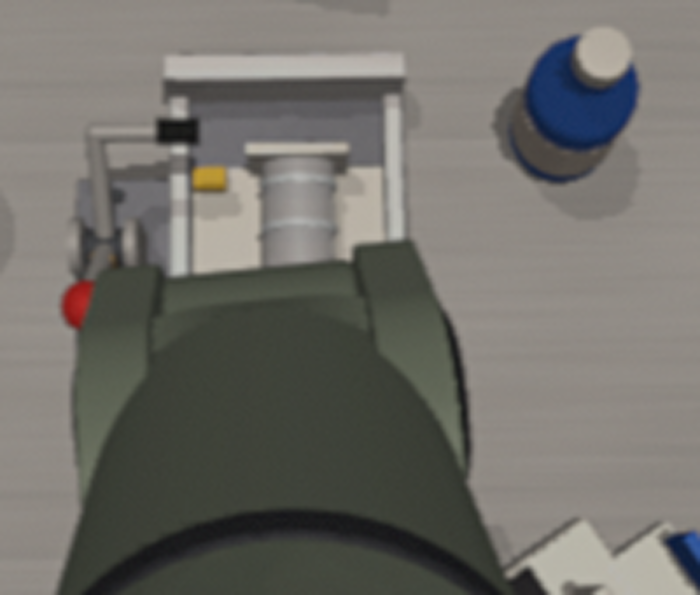

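Crop check: the fingertips are just in front of the blue plate (scene crop (195,205) against (207,237)), and the wrist above hides the front half from the top camera. I'll check how high the wrist sits relative to the knob, then advance.

```bash
python3 - <<'E'
from h import *
s=eyes.grab_frame("scene")
for z in(.11,.15,.2,.25,.3):print(z,[(proj(s,(x,.049,z))-[250,130])*3 for x in(.467,.51)])
E
python3 -m pendant '[{"dx":0,"dy":5,"dz":1,"ax":0,"ay":0,"az":0,"claw":0},{"dx":0,"dy":8,"dz":1,"ax":0,"ay":0,"az":0,"claw":0},{"dx":0,"dy":12,"dz":1,"ax":0,"ay":0,"az":0,"claw":0},{"dx":0,"dy":16,"dz":1,"ax":0,"ay":0,"az":0,"claw":0},{"dx":0,"dy":20,"dz":1,"ax":0,"ay":0,"az":0,"claw":0}]'
```

```text
0.11 [array([192.70287338, 147.97455274]), array([221.22609271, 196.95951093])]
0.15 [array([190.9305058 , 109.49230682]), array([220.47066391, 159.47233023])]
0.2 [array([188.52602893,  57.28548968]), array([219.44402287, 108.52659135])]
0.25 [array([ 1.85882273e+02, -1.16637222e-01]), array([218.31282986,  52.39259593])]
0.3 [array([182.96165008, -63.53019059]), array([217.06025683,  -9.76472662])]
clock: 3.37
position: [0.4835, 0.0482, 0.0351]
tool_rot: [-3.139, 0.0, 1.571]
force: [-9.1, -0.4, 8.5]
grip_width: -0.0001
```

```bash
python3 -m pendant '[{"dx":0,"dy":3,"dz":0,"ax":0,"ay":0,"az":0,"claw":0},{"dx":0,"dy":6,"dz":0,"ax":0,"ay":0,"az":0,"claw":0},{"dx":0,"dy":9,"dz":0,"ax":0,"ay":0,"az":0,"claw":0},{"dx":0,"dy":12,"dz":0,"ax":0,"ay":0,"az":0,"claw":0},{"dx":0,"dy":15,"dz":0,"ax":0,"ay":0,"az":0,"claw":0},{"dx":0,"dy":18,"dz":0,"ax":0,"ay":0,"az":0,"claw":0}]'
```

```text
clock: 3.87
position: [0.5013, 0.0482, 0.0351]
tool_rot: [-3.139, 0.0, 1.571]
force: [-8.4, -0.1, 7.7]
grip_width: -0.0
```

```bash
python3 -m pendant '[{"dx":0,"dy":3,"dz":0,"ax":0,"ay":0,"az":0,"claw":0},{"dx":0,"dy":6,"dz":0,"ax":0,"ay":0,"az":0,"claw":0},{"dx":0,"dy":8,"dz":0,"ax":0,"ay":0,"az":0,"claw":0},{"dx":0,"dy":10,"dz":0,"ax":0,"ay":0,"az":0,"claw":0},{"dx":0,"dy":12,"dz":0,"ax":0,"ay":0,"az":0,"claw":0}]'
```

```text
clock: 4.28
position: [0.5132, 0.0482, 0.0351]
tool_rot: [-3.139, 0.0, 1.571]
force: [-8.7, -0.1, 8.0]
grip_width: 0.0003
```

```bash
python3 -m pendant '[{"dx":0,"dy":2,"dz":0,"ax":0,"ay":0,"az":0,"claw":0},{"dx":0,"dy":4,"dz":0,"ax":0,"ay":0,"az":0,"claw":0},{"dx":0,"dy":5,"dz":0,"ax":0,"ay":0,"az":0,"claw":0}]';python3 -m pendant '[{"dx":0,"dy":1,"dz":0,"ax":0,"ay":0,"az":0,"claw":0},{"dx":0,"dy":2,"dz":0,"ax":0,"ay":0,"az":0,"claw":0}]'
```

```text
clock: 4.53
position: [0.5185, 0.0482, 0.0351]
tool_rot: [-3.139, 0.0, 1.571]
force: [-7.1, 0.6, 4.9]
grip_width: 0.0003
clock: 4.7
position: [0.5202, 0.0482, 0.0351]
tool_rot: [-3.139, 0.0, 1.571]
force: [-9.3, 0.6, 6.3]
grip_width: 0.0
```

```bash
python3 -m pendant '[{"dx":0,"dy":1,"dz":0,"ax":0,"ay":0,"az":0,"claw":0},{"dx":0,"dy":2,"dz":0,"ax":0,"ay":0,"az":0,"claw":0}]';python3 - <<'E'
from h import *
t=eyes.grab_frame("top");s=eyes.grab_frame("scene")
cv2.imwrite("pics/c5.png",cv2.resize(t["image"][150:320,230:430],None,fx=3.5,fy=3.5,interpolation=cv2.INTER_CUBIC))
cv2.imwrite("pics/c6.png",cv2.resize(s["image"][170:320,280:480],None,fx=4,fy=4,interpolation=cv2.INTER_CUBIC))
E
```

```text
clock: 4.87
position: [0.5205, 0.0481, 0.0349]
tool_rot: [-3.135, 0.0, 1.571]
force: [-23.4, 0.6, 19.7]
grip_width: 0.0002
```

View pics/c6.png

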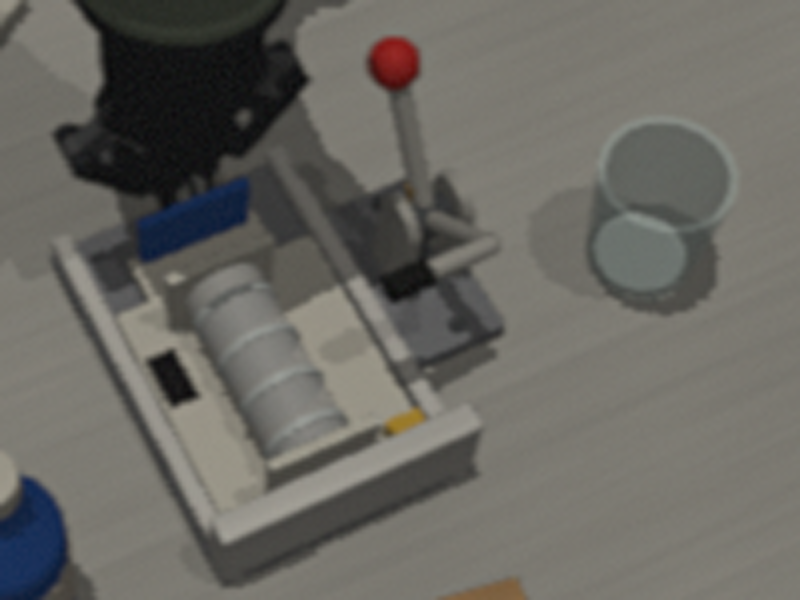

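View pics/c5.png

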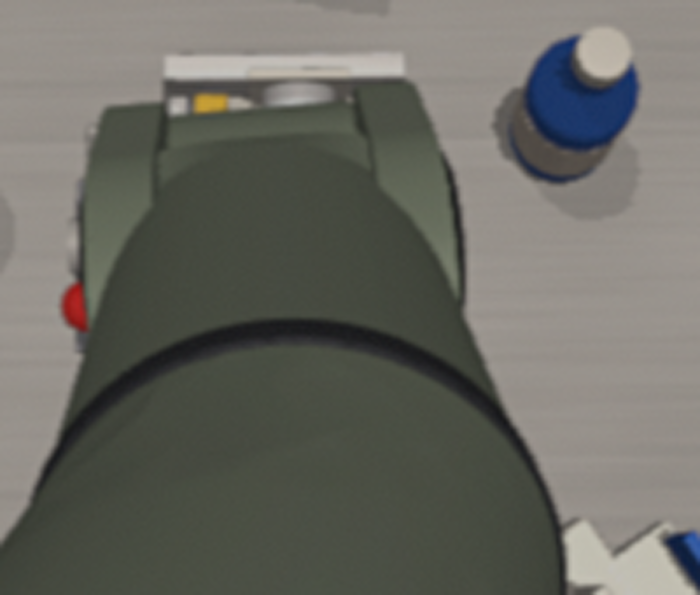

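The platform is home: the push hit a hard stop at 23 N with TCP x = 0.5205 (expected 0.520), and the keeper is at the rear stop in the scene crop (405,422). Next I retreat straight back, then go up and across to behind the knob.

```bash
python3 -m pendant '[{"dx":0,"dy":-8,"dz":0,"ax":0,"ay":0,"az":0,"claw":0},{"dx":0,"dy":-40,"dz":0,"ax":0,"ay":0,"az":0,"claw":0},{"dx":0,"dy":-50,"dz":-20,"ax":0,"ay":0,"az":0,"claw":0},{"dx":0,"dy":-50,"dz":-60,"ax":0,"ay":0,"az":0,"claw":0},{"dx":0,"dy":-50,"dz":-100,"ax":0,"ay":0,"az":0,"claw":0},{"dx":0,"dy":-50,"dz":-140,"ax":0,"ay":0,"az":0,"claw":0},{"dx":20,"dy":-50,"dz":-165,"ax":0,"ay":0,"az":0,"claw":0},{"dx":58,"dy":-50,"dz":-165,"ax":0,"ay":0,"az":0,"claw":0},{"dx":97,"dy":-50,"dz":-165,"ax":0,"ay":0,"az":0,"claw":0},{"dx":97,"dy":-50,"dz":-165,"ax":0,"ay":0,"az":0,"claw":0}]'
python3 - <<'E'
from h import *
t=eyes.grab_frame("top");s=eyes.grab_frame("scene");print(observe()["position"])
cv2.imwrite("pics/c7.png",cv2.resize(t["image"][150:290,230:430],None,fx=4,fy=4,interpolation=cv2.INTER_CUBIC))
cv2.imwrite("pics/c8.png",cv2.resize(s["image"][120:320,250:480],None,fx=3,fy=3,interpolation=cv2.INTER_CUBIC))
i=s["image"].astype(int)
print(blobs((i[...,2]>i[...,0]+70)&(i[...,1]>90),10))
rs=red(s);print(rs)
E
```

```text
clock: 5.8
position: [0.4731, 0.1526, 0.2008]
tool_rot: [3.14, -0.003, 1.578]
force: [-1.4, 1.1, -0.3]
grip_width: 0.0002
[0.47309332 0.14672119 0.20022944]
[(array([231.4, 141.4]), array([227, 138,  10,   8,  49], dtype=int32)), (array([381. , 274.7]), array([377, 272,   9,   6,  30], dtype=int32))]
(array([377.79452055, 185.39726027]), array([372, 182,  12,   8,  73], dtype=int32))
```

View pics/c8.png

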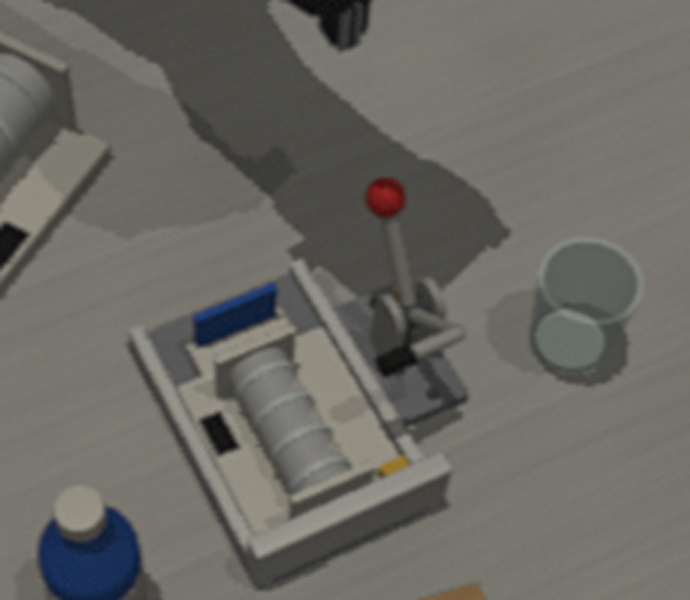

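View pics/c7.png

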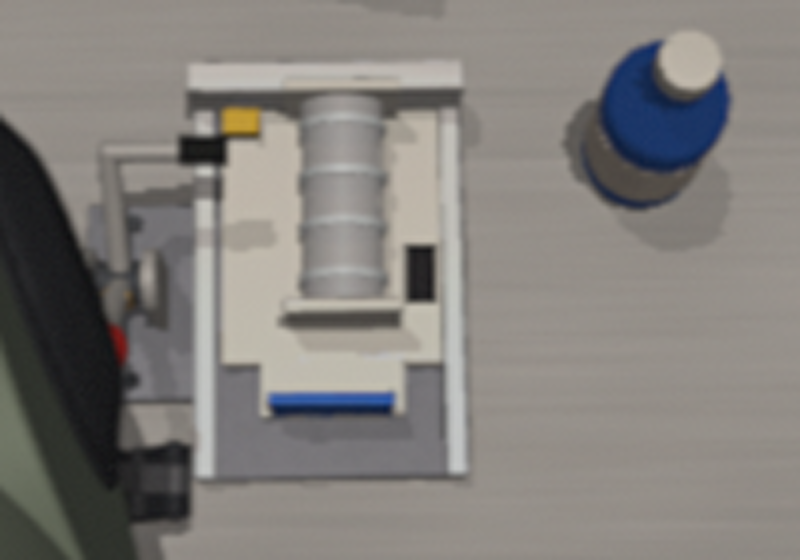

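The top crop shows the platform at the rear stop with the keeper (240,120) past the nose pad (203,150), and the knob still open. Now I lower to knob height behind it.

```bash
python3 -m pendant '[{"dx":0,"dy":0,"dz":40,"ax":0,"ay":0,"az":0,"claw":0},{"dx":0,"dy":0,"dz":77,"ax":0,"ay":0,"az":0,"claw":0},{"dx":0,"dy":15,"dz":77,"ax":0,"ay":0,"az":0,"claw":0},{"dx":0,"dy":30,"dz":77,"ax":0,"ay":0,"az":0,"claw":0},{"dx":0,"dy":38,"dz":77,"ax":0,"ay":0,"az":0,"claw":0},{"dx":0,"dy":38,"dz":77,"ax":0,"ay":0,"az":0,"claw":0}]'
python3 - <<'E'
from h import *
s=eyes.grab_frame("scene");print(observe()["position"])
cv2.imwrite("pics/c9.png",cv2.resize(s["image"][120:320,250:480],None,fx=3,fy=3,interpolation=cv2.INTER_CUBIC))
E
```

```text
clock: 6.4
position: [0.5127, 0.1443, 0.1232]
tool_rot: [3.141, 0.0, 1.569]
force: [-0.4, -0.3, -1.2]
grip_width: 0.0003
[0.51163093 0.14442529 0.1232635 ]
```

View pics/c9.png

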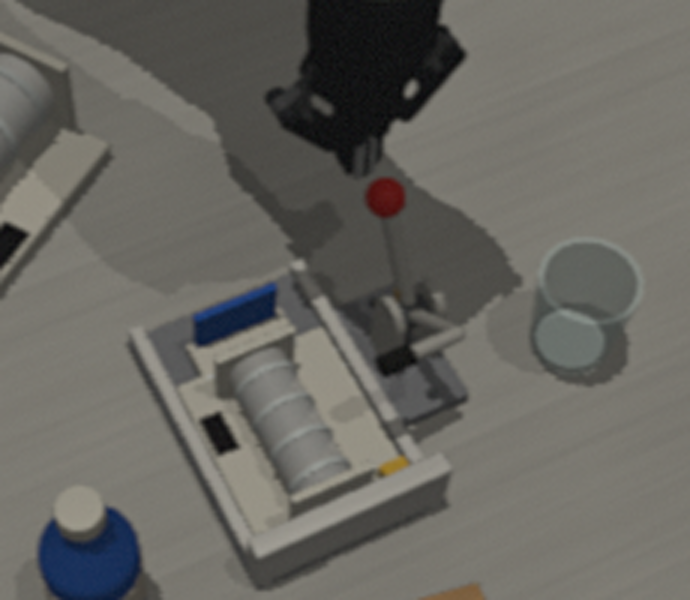

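The scene crop shows the fingertips (360,160) right behind the knob (385,197). Pushing along the arc.

```bash
python3 -m pendant '[{"dx":1.5,"dy":6,"dz":0,"ax":0,"ay":0,"az":0,"claw":0},{"dx":1.5,"dy":12,"dz":0,"ax":0,"ay":0,"az":0,"claw":0},{"dx":1.5,"dy":18,"dz":-3,"ax":0,"ay":0,"az":0,"claw":0},{"dx":1.5,"dy":24,"dz":-6,"ax":0,"ay":0,"az":0,"claw":0},{"dx":1.5,"dy":30,"dz":-8,"ax":0,"ay":0,"az":0,"claw":0}]'
python3 -m pendant '[{"dx":0,"dy":6,"dz":-2,"ax":0,"ay":0,"az":0,"claw":0},{"dx":0,"dy":12,"dz":-3,"ax":0,"ay":0,"az":0,"claw":0},{"dx":0,"dy":18,"dz":-4,"ax":0,"ay":0,"az":0,"claw":0},{"dx":0,"dy":23,"dz":-4,"ax":0,"ay":0,"az":0,"claw":0},{"dx":0,"dy":28,"dz":-4,"ax":0,"ay":0,"az":0,"claw":0}]'
python3 - <<'E'
from h import *
s=eyes.grab_frame("scene");o=observe();print(o["position"],o["force"])
cv2.imwrite("pics/c10.png",cv2.resize(s["image"][120:320,250:480],None,fx=3,fy=3,interpolation=cv2.INTER_CUBIC))
E
```

```text
clock: 6.87
position: [0.5412, 0.1469, 0.1318]
tool_rot: [-3.141, -0.0, 1.571]
force: [-3.9, 0.1, 2.7]
grip_width: 0.0
clock: 7.28
position: [0.5699, 0.1468, 0.1352]
tool_rot: [3.141, 0.0, 1.571]
force: [-0.1, 0.8, 0.3]
grip_width: -0.0002
[0.57064452 0.14675506 0.1352002 ] [-1.88070141 -0.53734802 -0.67055147]
```

View pics/c10.png

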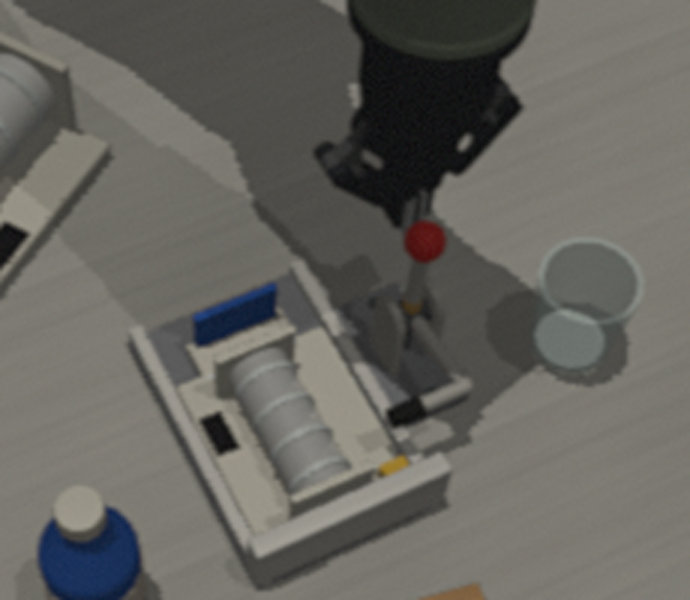

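The knob, at crop (425,240), is about upright and the nose is on its way down. I'll follow through past upright.

```bash
python3 -m pendant '[{"dx":0,"dy":5,"dz":0,"ax":0,"ay":0,"az":0,"claw":0},{"dx":0,"dy":10,"dz":0,"ax":0,"ay":0,"az":0,"claw":0},{"dx":0,"dy":15,"dz":1,"ax":0,"ay":0,"az":0,"claw":0},{"dx":0,"dy":15,"dz":1,"ax":0,"ay":0,"az":0,"claw":0}]'
python3 - <<'E'
from h import *
s=eyes.grab_frame("scene");o=observe();print(o["position"],o["force"],red(s))
cv2.imwrite("pics/c11.png",cv2.resize(s["image"][120:320,250:480],None,fx=3,fy=3,interpolation=cv2.INTER_CUBIC))
E
```

```text
clock: 7.67
position: [0.5851, 0.1467, 0.134]
tool_rot: [3.141, 0.0, 1.571]
force: [-0.2, -0.3, 0.7]
grip_width: 0.0002
[0.58456735 0.14672355 0.13404201] [0.10802455 0.90430326 0.63681085] (array([403.83333333, 220.45833333]), array([401, 218,   6,   6,  24], dtype=int32))
```

View pics/c11.png

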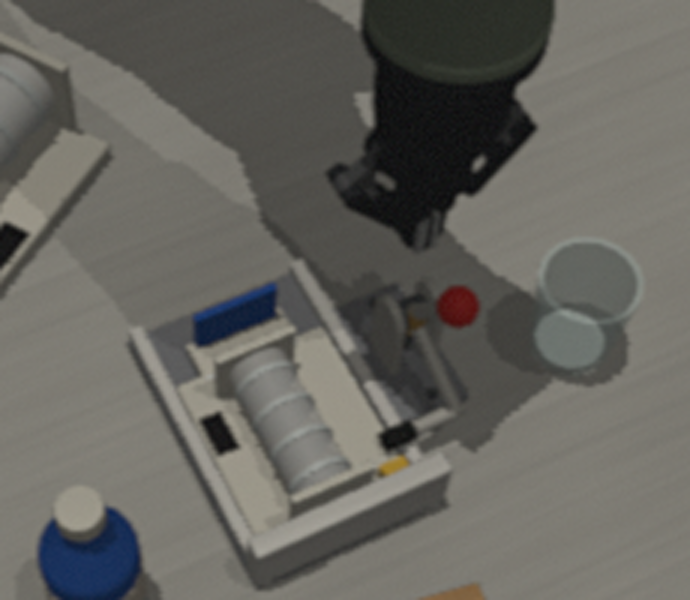

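The latch snapped shut: the knob is at crop (458,305) and the nose pad (398,435) is on the deck in front of the keeper (395,467). Now I retreat and verify.

```bash
python3 -m pendant '[{"dx":0,"dy":-20,"dz":0,"ax":0,"ay":0,"az":0,"claw":0},{"dx":0,"dy":-50,"dz":-20,"ax":0,"ay":0,"az":0,"claw":0},{"dx":0,"dy":-80,"dz":-50,"ax":0,"ay":0,"az":0,"claw":0},{"dx":30,"dy":-110,"dz":-80,"ax":0,"ay":0,"az":0,"claw":0},{"dx":65,"dy":-130,"dz":-90,"ax":0,"ay":0,"az":0,"claw":0},{"dx":100,"dy":-140,"dz":-90,"ax":0,"ay":0,"az":0,"claw":0},{"dx":140,"dy":-140,"dz":-90,"ax":0,"ay":0,"az":0,"claw":0},{"dx":180,"dy":-140,"dz":-90,"ax":0,"ay":0,"az":0,"claw":0},{"dx":200,"dy":-140,"dz":-90,"ax":0,"ay":0,"az":0,"claw":0},{"dx":200,"dy":-140,"dz":-90,"ax":0,"ay":0,"az":0,"claw":0}]'
python3 - <<'E'
from h import *
t=eyes.grab_frame("top");s=eyes.grab_frame("scene");o=observe();print(o["position"],o["force"])
a,b=red(t),red(s);print(two(t,a[0],s,b[0]),"expect .636 .1465 .130")
i=t["image"].astype(int);print(blobs((i[...,0]>i[...,2]+50)&(i[...,0]>70)))
for v in(249,253):print(onz(t,312.8,v,.06))
cv2.imwrite("pics/c12.png",t["image"])
cv2.imwrite("pics/c13.png",cv2.resize(s["image"][170:370,240:480],None,fx=3,fy=3,interpolation=cv2.INTER_CUBIC))
E
```

```text
clock: 8.55
position: [0.4426, 0.3519, 0.2239]
tool_rot: [-3.141, -0.002, 1.577]
force: [-1.3, 0.0, -0.8]
grip_width: 0.0003
[0.44373292 0.34715096 0.22395855] [-0.03447992 -1.21846221  0.44315578]
(array([0.63582015, 0.14665859, 0.13182651]), np.float64(0.0012188062676987414)) expect .636 .1465 .130
[(array([394.8, 178.3]), array([382, 161,  30,  29, 459], dtype=int32)), (array([313.1, 249.5]), array([298, 248,  30,   4, 113], dtype=int32)), (array([439.5, 321.5]), array([425, 302,  30,  40, 209], dtype=int32))]
[0.53412717 0.047082   0.06      ]
[0.52656309 0.04715084 0.06      ]
```

View pics/c12.png

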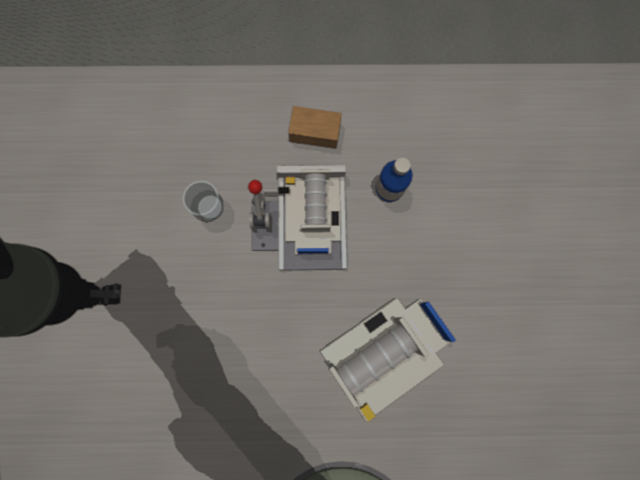

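View pics/c13.png

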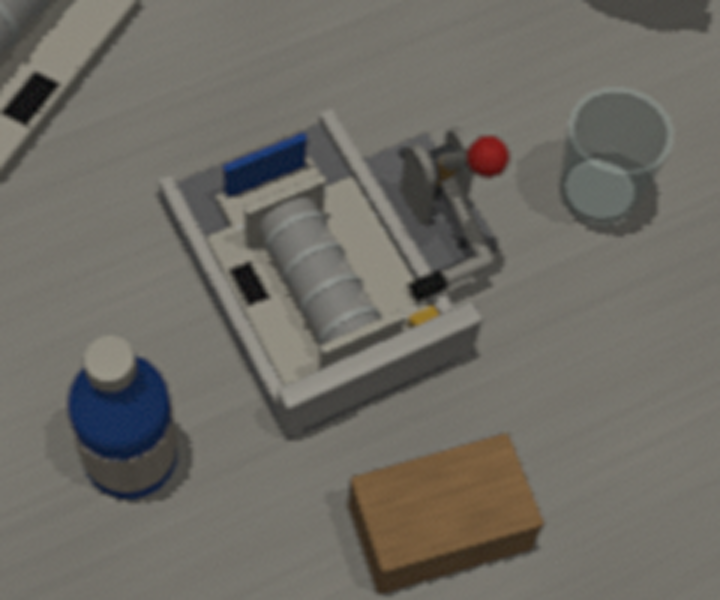

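The final views show the platform at the rear stop (top (315,205)), the knob in the shut position (255,187), the nose on the deck just in front of the keeper, and the bottle, beaker and carton at their original pixels. The arm is clear, so I'm handing in.

```bash
python3 -c "
from workcell import job_done
print(job_done())"
```

```text
the job is handed in; nothing more can be done
None
```

The platform is home against the rear stop and the latch is snapped shut over it. I handed the job in soon after 8.55 s on the robot's clock.

- **Platform:** I pushed it in with closed fingertips on the blue plate. It hit the stop hard at about 23 N, with the TCP at x = 0.5205 m, against an expected 0.520 m.
- **Latch:** I pushed the knob along its arc until it snapped over. With the arm withdrawn, the two cameras put the knob at (0.636, 0.147, 0.132), against an expected (0.636, 0.1465, 0.130). The nose pad sits on the deck just in front of the keeper.
- **Surroundings:** The bottle, beaker and carton look unmoved, and the arm was clear of everything.

No check failed. The fingers pressed the plate down by about 8 N during the push, and by about 20 N at the stop, but no tipping was visible. The scene-camera reading of the rear stop differed by about 4 to 11 mm from the top camera's. I used the top camera, which matched the knob position.

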